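# Make up a sampling kit and a test kit

## Robot

A 6-joint arm with a two-finger parallel gripper is mounted at the origin on a cart in front of the work surface, level with it; the furniture and walls round the work are solid. World frame = base frame: x ahead of the robot, y to its left, z up, the work surface at z = 0. Lengths are in m, angles in rad, forces in N, time in s.
With the tool pointing down it reaches from about 0.425 to 0.95 m from the base axis. Payload 14.7 kg.
Tool frame: the origin (TCP) lies on the centre line of the jaws, within the pads' length; the fingertips stand 11 mm ahead of it and the grasp point (between the pads) lies 8 mm behind it; z points along the fingers, y is the line along which they close (so a half turn about z gives the same grasp; the last joint's range is limited). The gripper opens to 85 mm and grips with 20 to 120 N. Pads are 22 mm wide; open, the fingers measure 114 mm over their backs; the gripper's body (76 mm by 85 mm) begins 54 mm behind the grasp point. The pads swing forward as they close: fully open they stand 13 mm farther back than shut.
Start: joints at [1.094, 0.48, 1.596, -0, 1.065, -0.047], TCP at [0.271, 0.591, 0.242] pointing down, gripper open.
Joint ranges: [-2.75, 2.75], [-0.82, 2.05], [0.23, 2.67], [-1.56, 4.7], [0.09, 2.69], [-2.92, 2.92]. Speed limits (rad/s): [1.89, 1.89, 2.39, 3.01, 3.01, 3.01].

## Interface

Orientations are given as [roll, pitch, yaw] about the fixed x, y, z axes, in that order (R = Rz(yaw) Ry(pitch) Rx(roll)).
In Python, from bench import robot gives the robot as it stands. Calls block until the motion is done:
- robot.goto(position, orientation): joint-space move of the TCP to a pose.
- robot.servo_line(position, speed=0.15, rotation=None, stop_force=None): straight line of the TCP; rotation=None keeps the orientation; speed is the mean speed in m/s. With stop_force (N) it stops when the force on the tool has changed by that much, and returns True; else False.
- robot.set_joints(angles): joint-space move.
- robot.set_gripper(opening): finger opening in m; the grip force is fixed at half the most; returns when the fingers have stopped.
- robot.dwell(seconds).
- robot.solve_ik(position, orientation): joint angles nearest the present ones, or None.
- robot.observe(): the state.
- robot.capture(name): name is "scene" or "top"; returns the picture (400x640x3 uint8, red, green, blue); there is no depth.
- robot.calibration(name): a dict with "mtx" (3x3 intrinsics, pixels), "cam_to_world" (4x4, takes a point from camera to world coordinates). Camera axes: x right, y up, looking along -z (the intrinsics and any distortion apply to the point x, -y, -z); pixel columns grow to the right and rows downward; lengths in m; the calibration is good to about 2 mm. A picture is of the moment at which its call begins. calibration takes no time and is no camera call.
A pose or a line that the arm cannot do raises robot.Unreachable and nothing moves.
- robot.hand_in(): hands the job in; it is judged then, once.
Trained networks look in the newest picture that a camera, given by its name, has taken for a name from the list of things; names that differ only in an ending like _2 or _b are one class to them, and where a whole thing is asked for, a point or a joint stands for the part that bears it (a point fixed in the world has none). Each returns a list of dicts, best first, with "score" (0 to 1); they miss things now and then, are a little off and sometimes report something else, mostly with a low value. They report only what shows in the picture. A call takes as long as a camera call.
- robot.silhouettes(camera, thing): "mask" (400x640 bool, what is visible of it) and "centre" ([row, column] in pixels, amid what is visible of it).
The state is a dict: "t": time; "joint_pos": joint angles; "qd": joint speeds; "effort": joint torques, N m; "tcp_pos": TCP position; "eef_rot": TCP orientation; "contact_force": force on the tool from outside, world axes, zero at the start; "ft_torque": the same for the moment, N m; "gripper_width": finger opening in m; "grip_force": force on a finger pad.
Only numpy, scipy, OpenCV 4.12 (cv2) and the standard library are available. Lean on these libraries where they do the work, as an engineer would, in place of code of your own. Each camera call takes 0.05 s, during which the arm holds its last target. There are 200 camera calls.

## Task

Make up two field kits. The yellow tray gets the orange-knobbed sampler, standing upright on its small ring, and the petri dish with the yellow medium, lid up on its large ring; the blue tray gets the small white bottle, upright on its ring, and the timer, face up on its square. Centre each thing on its outline; slide the sampler along the keyhole slot of its hanger to the wide end before lifting it out, and leave the dish with the pink medium where it stands.

Things in the scene. Friction and masses are not known exactly. Their poses are not given: they have to be found in the camera images.
- sampler_knob (a point): Loose sampler, 110 mm tall, about 120 g, hung upright in the hanger. From below: steel body 34 mm dia., 40 tall; neck 8 dia., 30 long; orange collar 26 dia., 4 thick; orange round knob 20 dia., 36 tall. Point: on its axis in the knob, where to grip, 96 mm above its underside, 26 above the collar's underside. Hung, the collar rests on the plate; the body can rise 25 mm before it meets the plate.
- hanger: Fixed aluminium plate, 150 (x) by 84 mm (y), top 90 mm above the worktop, on two end legs. Origin: on the worktop under the plate's centre. Keyhole slot along its x at y = 0: 13 mm wide from x = -46 to +11 mm, then the wide end, a hole 50 mm across centred at x = +36 mm. The sampler hangs at x = -22 to -38 mm; its body passes up only through the wide end, where its collar has no support.
- dish_yellow_mid (a point): Loose closed petri dish with pale yellow medium, 61 mm diameter, 15 mm tall, 22 g. Point at its centre, half-way up. z points up.
- dish_pink_mid (a point): Loose closed petri dish with pink medium, same size as the yellow one: not wanted, stays where it is. Point at its centre, half-way up.
- timer_mid (a point): Loose white bench timer with a display and a red and a blue button on its face, 60 mm along its own x, 66 mm along its own y, 18 mm tall (sides upright to 17 mm), 70 g. Point at its centre, 9 mm above its underside. z points up out of its face.
- bottle_mid (a point): Loose small white squeeze bottle with a white cap, 66 mm tall, body 35 mm diameter for the lower 42 mm, cap 24 mm diameter above that, 45 g. Point on its axis half-way up, 33 mm above its underside. z points up.
- tray_yellow: Fixed flat yellow tray, 150 (x) by 96 mm (y), floor 4 mm and rim 7 mm above the worktop. Origin: on the worktop under its centre. White outlines on the floor, at y = 0: a small ring, 40 mm dia., centred at x = +38 mm (for the sampler), and a large ring, 67 mm dia., centred at x = -33 mm (for the yellow dish).
- tray_blue: Fixed flat blue tray, 150 (x) by 96 mm (y), floor 4 mm and rim 7 mm above the worktop. Origin: on the worktop under its centre. White outlines on the floor, at y = 0: a ring, 41 mm dia., centred at x = +38 mm (for the bottle), and a square, 72 mm a side, centred at x = -33 mm (for the timer).

How it is judged:
At the end, for the whole second after the job is handed in: Sampler and yellow dish in the yellow tray, bottle and timer in the blue tray, each with its centre within 12 mm (along the tray's x and along its y) of the centre of its own outline, resting on the tray floor (height within 4 mm), upright and right way up within 0.12 rad, released and at rest (x of sampler_knob in the frame of tray_yellow between 0.026 and 0.05 m and y of sampler_knob in the frame of tray_yellow between -0.012 and 0.012 m and z of sampler_knob in the frame of tray_yellow between 0.096 and 0.104 m and angle between each of sampler_knob, dish_yellow_mid, bottle_mid, timer_mid's own z axis and vertical below 0.12 rad and linear speed of each of sampler, dish_yellow, bottle, timer below 0.01 m/s and x of dish_yellow_mid in the frame of tray_yellow between -0.045 and -0.021 m and y of dish_yellow_mid in the frame of tray_yellow between -0.012 and 0.012 m and z of dish_yellow_mid in the frame of tray_yellow between 0.0075 and 0.0155 m and x of bottle_mid in the frame of tray_blue between 0.026 and 0.05 m and y of bottle_mid in the frame of tray_blue between -0.012 and 0.012 m and z of bottle_mid in the frame of tray_blue between 0.033 and 0.041 m and x of timer_mid in the frame of tray_blue between -0.045 and -0.021 m and y of timer_mid in the frame of tray_blue between -0.012 and 0.012 m and z of timer_mid in the frame of tray_blue between 0.009 and 0.017 m); the robot touches nothing.
It fails at once if the dish with the pink medium is shifted by more than 20 mm (distance of dish_pink_mid from where it was at the start of the episode above 0.02 m).
It also fails if it takes over 141 s, if anything falls off the work surface, if the arm or the gripper's body presses on something with over 40 N, if the wrist force passes 120 N, or if a joint passes its speed limit or range.

## Working session

There is one attempt and no reset: what is moved stays moved. The work goes in short steps, each a Python script; the robot and the scene stay as the last script left them, time stands still between calls to the robot, and variables do not carry over. Pictures are saved under pics/ and viewed, at most 14 in all, crops included, and the job is handed in when it is done.

```bash
mkdir -p pics
python3 - <<'E'
from bench import robot
import cv2, numpy as np
for n in ["scene","top"]:
    im=robot.capture(n); cv2.imwrite(f"pics/{n}0.png",im[:,:,::-1])
    c=robot.calibration(n); print(n,{k:np.round(v,3).tolist() for k,v in c.items()})
o=robot.observe(); print({k:np.round(v,3).tolist() for k,v in o.items()})
E
```

```text
scene {'mtx': [[400.723, 0.0, 321.362], [0.0, 400.723, 203.679], [0.0, 0.0, 1.0]], 'cam_to_world': [[0.545, 0.566, -0.619, -0.111], [-0.838, 0.35, -0.419, -0.453], [-0.021, 0.747, 0.665, 0.775], [0.0, 0.0, 0.0, 1.0]]}
top {'mtx': [[391.265, 0.0, 318.582], [0.0, 391.265, 193.615], [0.0, 0.0, 1.0]], 'cam_to_world': [[0.012, 0.982, -0.186, 0.303], [-1.0, 0.014, 0.01, -0.025], [0.012, 0.186, 0.982, 1.152], [0.0, 0.0, 0.0, 1.0]]}
{'t': 0.1, 'joint_pos': [1.094, 0.481, 1.597, -0.0, 1.065, -0.047], 'qd': [-0.001, -0.002, -0.002, 0.001, -0.001, 0.001], 'effort': [0.001, -95.225, -43.104, -0.0, 0.005, 0.0], 'tcp_pos': [0.271, 0.591, 0.242], 'eef_rot': [-3.14, -0.0, 2.712], 'contact_force': [-0.094, -0.845, 0.266], 'ft_torque': [-0.008, 0.028, -0.015], 'grip_force': 0.0, 'gripper_width': 0.086}
```

View pics/top0.png

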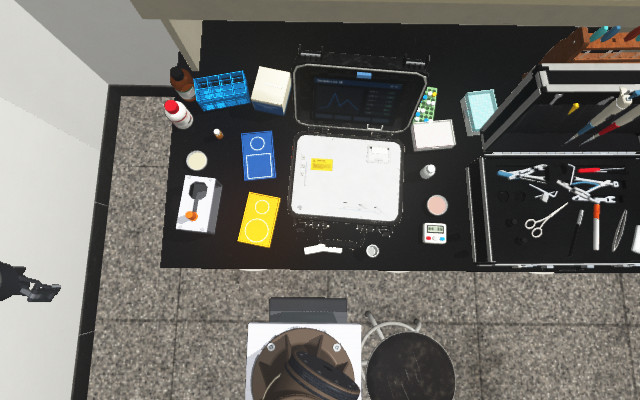

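View pics/scene0.png

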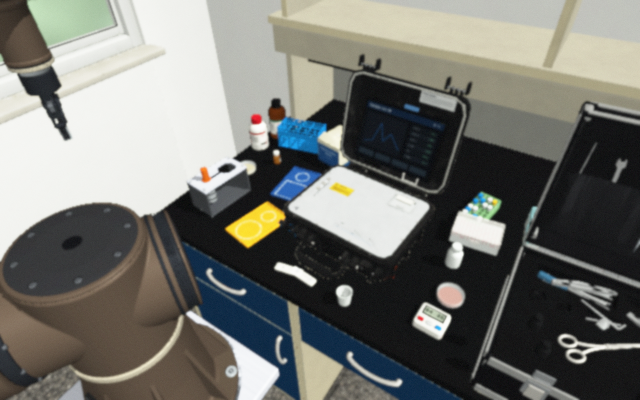

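Top view: yellow dish ≈(196,160), hanger (198,205) with wide end at (199,188) and knob at (191,215), yellow tray (259,219), blue tray (258,155), bottle (428,172), pink dish (437,205), timer (434,233). The scene view agrees, and shows a case with an upright lid between the two sides.

```bash
cat > h.py <<'E'
from bench import robot
import cv2, numpy as np
def ray(cam,rc,z):
    "pixel [row,col] -> world point at height z"
    c=robot.calibration(cam); K=np.array(c["mtx"]); T=np.array(c["cam_to_world"])
    d=np.linalg.inv(K)@[rc[1],rc[0],1]; d=T[:3,:3]@(d*[1,-1,-1]); o=T[:3,3]
    return o+d*(z-o[2])/d[2]
def mask_pts(cam,m,z):
    cs=max(cv2.findContours(m.astype(np.uint8),cv2.RETR_EXTERNAL,cv2.CHAIN_APPROX_NONE)[0],key=len)[:,0]
    return np.array([ray(cam,(p[1],p[0]),z)[:2] for p in cs],np.float32)
E
python3 - <<'E'
from h import *
for cam in ["top","scene"]:
    robot.capture(cam)
    for n,z in [("sampler_knob",.116),("hanger",.09),("dish_yellow_mid",.0075),("dish_pink_mid",.0075),("timer_mid",.015),("bottle_mid",.033),("tray_yellow",.007),("tray_blue",.007)]:
        for r in robot.silhouettes(cam,n)[:2]:
            if r["score"]<.3: continue
            p=mask_pts(cam,r["mask"],z); b=cv2.minAreaRect(p)
            print(cam,n,round(r["score"],2),np.round(r["centre"]),"c",np.round(ray(cam,r["centre"],z)[:2],3),"rect",np.round(b[0],3),np.round(b[1],3),round(b[2],1))
E
```

```text
top sampler_knob 0.58 [215. 189.] c [0.435 0.308] rect [0.436 0.302] [0.033 0.023] 72.5
top hanger 0.65 [204. 200.] c [0.471 0.289] rect [0.47 0.29] [0.107 0.154] 84.1
top dish_yellow_mid 0.9 [158. 194.] c [0.622 0.34 ] rect [0.619 0.334] [0.061 0.06 ] 67.5
top dish_pink_mid 0.67 [205. 438.] c [ 0.489 -0.393] rect [ 0.492 -0.389] [0.057 0.066] 0.8
top timer_mid 0.94 [233. 435.] c [ 0.407 -0.378] rect [ 0.407 -0.373] [0.067 0.06 ] 87.9
top bottle_mid 0.48 [172. 425.] c [ 0.584 -0.35 ] rect [ 0.587 -0.356] [0.033 0.048] 44.9
top tray_yellow 0.71 [219. 260.] c [0.442 0.135] rect [0.442 0.139] [0.096 0.146] 79.5
top tray_blue 0.84 [156. 259.] c [0.632 0.145] rect [0.637 0.149] [0.15  0.096] 6.9
top tray_blue 0.58 [233. 436.] c [ 0.408 -0.383] rect [ 0.408 -0.377] [0.071 0.06 ] 87.9
scene sampler_knob 0.79 [178. 206.] c [0.427 0.283] rect [0.437 0.298] [0.072 0.021] 52.9
scene hanger 0.87 [188. 221.] c [0.436 0.245] rect [0.45 0.26] [0.174 0.201] 84.1
scene dish_yellow_mid 0.71 [165. 250.] c [0.639 0.328] rect [0.637 0.328] [0.084 0.041] 61.3
scene dish_pink_mid 0.68 [296. 450.] c [ 0.492 -0.391] rect [ 0.498 -0.389] [0.069 0.06 ] 18.2
scene timer_mid 0.66 [321. 431.] c [ 0.404 -0.379] rect [ 0.406 -0.377] [0.067 0.067] 88.7
scene bottle_mid 0.84 [254. 455.] c [ 0.597 -0.361] rect [ 0.596 -0.36 ] [0.088 0.037] 10.1
scene tray_yellow 0.98 [225. 257.] c [0.438 0.133] rect [0.445 0.137] [0.099 0.152] 79.9
scene tray_blue 0.58 [187. 293.] c [0.623 0.147] rect [0.641 0.149] [0.159 0.095] 5.8
```

Run:
```python
import cv2
a=cv2.imread("pics/top0.png")
cv2.imwrite("pics/c1.png",cv2.resize(a[110:260,150:300],None,fx=4,fy=4,interpolation=cv2.INTER_CUBIC))
```

```text
(no output)
```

View pics/c1.png

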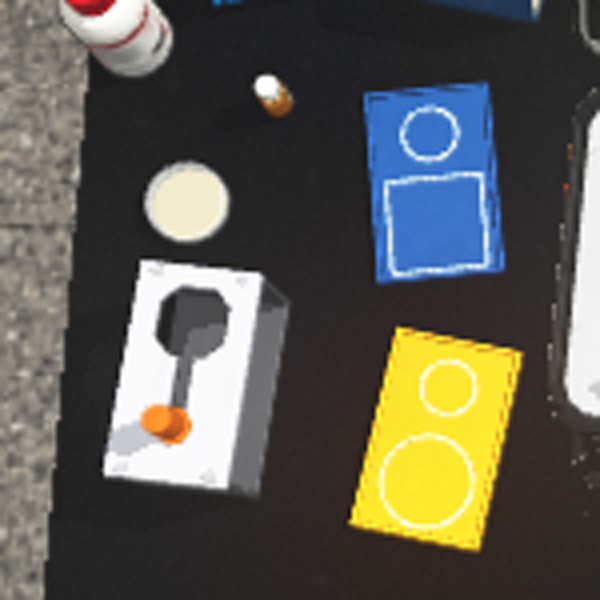

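The crop shows the yellow small ring at (262,207) and its large ring at (257,230). The blue ring is at (257.5,143) and the square at (259,166). The hanger plate corners are about (185,175), (216,179), (207,232) and (176,229), the wide hole is at (198,190), and the collar is at (194,217).

Run:
```python
from h import *
P=lambda n,uv,z:print(n,np.round(ray("top",(uv[1],uv[0]),z),4)[:2])
f=lambda u,v:(150+(u+.5)/4-.5,110+(v+.5)/4-.5)
for n,u,v,z in [("y small",448,388,.004),("y large",428,480,.004),("b ring",430,133,.004),("b square",437,224,.004),("hole",193,321,.09),("TL",140,260,.09),("TR",265,275,.09),("BR",230,488,.09),("BL",105,475,.09),("collar",178,432,.094),("knobtop",152,416,.13),("ydish top",187,200,.015)]: P(n,f(u,v),z)
im=cv2.imread("pics/top0.png"); hsv=cv2.cvtColor(im,cv2.COLOR_BGR2HSV)
for n,lo,hi in [("yellow",(20,120,120),(34,255,255)),("blue",(100,120,80),(125,255,255))]:
    m=cv2.inRange(hsv,lo,hi); m[:, :235]=0; m[:,285:]=0; m[:125]=0
    m=cv2.morphologyEx(m,cv2.MORPH_CLOSE,np.ones((5,5)))
    b=cv2.minAreaRect(mask_pts("top",m,.006)); print(n,np.round(b[0],4),np.round(b[1],3),round(b[2],1))
# bottle: two-view triangulation of centres at half height
robot.capture("top");robot.capture("scene")
for n in ["bottle_mid","sampler_knob"]:
    A=[];B=[]
    for cam in ["top","scene"]:
        r=robot.silhouettes(cam,n)[0]; rc=np.argwhere(r["mask"]); rc=(rc.min(0)+rc.max(0))/2
        p=ray(cam,rc,0);q=ray(cam,rc,.2);d=(q-p)/np.linalg.norm(q-p);M=np.eye(3)-np.outer(d,d);A.append(M);B.append(M@p)
        print(cam,n,rc,np.argwhere(r["mask"]).min(0),np.argwhere(r["mask"]).max(0))
    print(n,np.round(np.linalg.solve(sum(A),sum(B)),4))
```

```text
y small [0.4787 0.1316]
y large [0.4104 0.1435]
b ring [0.6755 0.1529]
b square [0.6039 0.1447]
hole [0.5099 0.2971]
TL [0.5525 0.3368]
TR [0.5431 0.2496]
BR [0.3952 0.2643]
BL [0.4029 0.3491]
collar [0.4323 0.3008]
knobtop [0.4382 0.3074]
ydish top [0.6168 0.3308]
yellow [0.4413 0.138 ] [0.097 0.151] 79.3
blue [0.6369 0.1485] [0.151 0.096] 6.7
top bottle_mid [171.5 427. ] [166 421] [177 433]Traceback (most recent call last):
  File "<stdin>", line 15, in <module>
IndexError: list index out of range
```

Run:
```python
from h import *
a=robot.capture("top")[:,:,::-1]; b=robot.capture("scene")[:,:,::-1]
cv2.imwrite("pics/c2.png",np.hstack([cv2.resize(x,(400,400),interpolation=cv2.INTER_CUBIC) for x in (a[150:200,400:450],b[225:275,430:480])]))
hz=[r for r in robot.silhouettes("scene","bottle_mid")]
# predict silhouettes of base/cap for candidates
def proj(cam,p):
    c=robot.calibration(cam);K=np.array(c["mtx"]);T=np.linalg.inv(c["cam_to_world"]);q=T@np.r_[p,1];q=q[:3]*[1,-1,-1];q=K@q;return (q[:2]/q[2])
import math
t=np.linspace(0,2*np.pi,60)
def sil(cam,x,y):
    P=[proj(cam,[x+r*np.cos(k),y+r*np.sin(k),z]) for r,z in((.0175,0),(.0175,.042),(.012,.066)) for k in t];P=np.array(P)
    return np.round(np.r_[P.min(0),P.max(0)],1)
for c in [(.587,-.356),(.592,-.357),(.597,-.361)]: print(c,"top",sil("top",*c),"scene",sil("scene",*c))
for cam,im,(r0,c0) in (("top",a,(150,400)),("scene",b,(225,430))):
    m=(im[r0:r0+50,c0:c0+50].min(2)>95).astype(np.uint8); n,l,s,ce=cv2.connectedComponentsWithStats(m)
    for k in s[1:]:
        if k[4]>40: print(cam,"bbox umin vmin umax vmax",k[0]+c0-.5,k[1]+r0-.5,k[0]+k[2]+c0-.5,k[1]+k[3]+r0-.5)
```

```text
(0.587, -0.356) top [418.2 164.3 434.4 179.4] scene [441.9 242.6 460.2 270. ]
(0.592, -0.357) top [418.4 162.6 434.7 177.8] scene [443.  241.4 461.3 268.8]
(0.597, -0.361) top [419.7 161.  436.  176.2] scene [445.3 240.8 463.6 268.1]
top bbox umin vmin umax vmax 419.5 163.5 435.5 178.5
top bbox umin vmin umax vmax 428.5 194.5 445.5 199.5
scene bbox umin vmin umax vmax 445.5 224.5 479.5 268.5
```

View pics/c2.png

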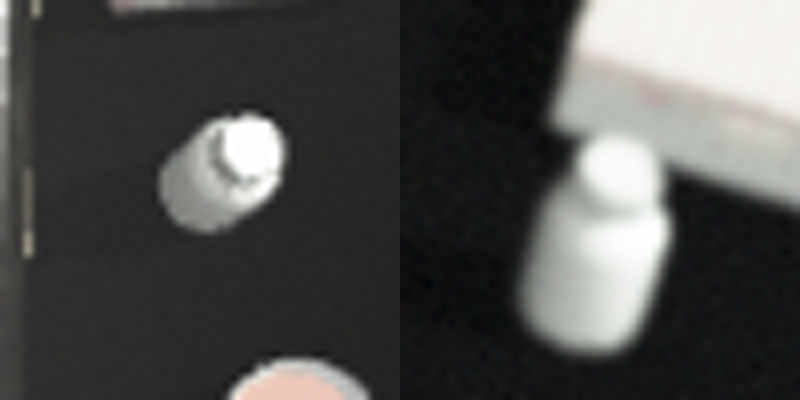

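Bottle in the crop: base around (425,174) in the top view, standing clear of the box and the pink dish. Comparing with the predicted outlines puts it at about (0.592, -0.360). Yellow dish first.

```bash
cat >> h.py <<'E'
def Y(p,yaw):
    "tool-down orientation with yaw or yaw+pi, whichever turns the wrist less"
    q=robot.observe()["joint_pos"]; best=None
    for k in (0,np.pi,-np.pi):
        o=[np.pi,0,yaw+k]; s=robot.solve_ik(p,o)
        if s is not None and (best is None or abs(s[5]-q[5])<best[0]): best=(abs(s[5]-q[5]),o)
    return best[1]
def st(*a):
    o=robot.observe(); print(*a,"t",round(o["t"],1),"tcp",np.round(o["tcp_pos"],4),"w",round(o["gripper_width"],4),"grip",round(o["grip_force"],1),"F",np.round(o["contact_force"],1),"q6",round(o["joint_pos"][5],2))
def pick(x,y,z,yaw,hi=.2):
    p=[x,y,hi]; robot.goto(p,Y(p,yaw)); robot.servo_line([x,y,z+.03],.25)
    print("touch",robot.servo_line([x,y,z],.08,stop_force=15)); st("down")
    robot.set_gripper(0.0); st("closed")
def lift(hi=.2):
    p=list(robot.observe()["tcp_pos"]); p[2]=hi; robot.servo_line(p,.25); st("lifted")
def place(x,y,z,yaw,hi=.2,open=.085):
    p=[x,y,hi]; robot.goto(p,Y(p,yaw)); robot.servo_line([x,y,z+.03],.25)
    print("touch",robot.servo_line([x,y,z],.04,stop_force=8)); st("down")
    robot.set_gripper(open); lift(hi)
E
python3 - <<'E'
from h import *
pick(.618,.332,.011,0); lift()
E
```

```text
touch False
down t 4.3 tcp [0.6177 0.3318 0.0105] w 0.0854 grip 0.0 F [0.4 0.2 1.4] q6 -1.12
closed t 4.7 tcp [0.6183 0.3322 0.0119] w 0.0579 grip 63.8 F [-2.6 -1.2  8. ] q6 -1.12
lifted t 5.6 tcp [0.6176 0.3318 0.1987] w 0.058 grip 64.0 F [ 0.7 -0.6 -0.3] q6 -1.12
```

Run:
```python
from h import *
place(.4089,.144,.0155,-.183)
im=robot.capture("top"); robot.capture("scene")
r=robot.silhouettes("top","dish_yellow_mid")[0]; b=cv2.minEnclosingCircle(mask_pts("top",r["mask"],.012)); print(r["score"],b)
cv2.imwrite("pics/c3.png",cv2.resize(im[110:260,150:300,::-1],(600,600),interpolation=cv2.INTER_CUBIC))
```

```text
touch True
down t 8.1 tcp [0.4086 0.1439 0.0159] w 0.0583 grip 65.2 F [-1.5 -0.3 10.6] q6 -1.12
lifted t 9.4 tcp [0.4078 0.1437 0.1992] w 0.0848 grip 0.0 F [-0.2 -0.9 -0.2] q6 -1.12
0.52 ((0.49022164940834045, -0.3879941701889038), 0.031292784959077835)
```

View pics/c3.png

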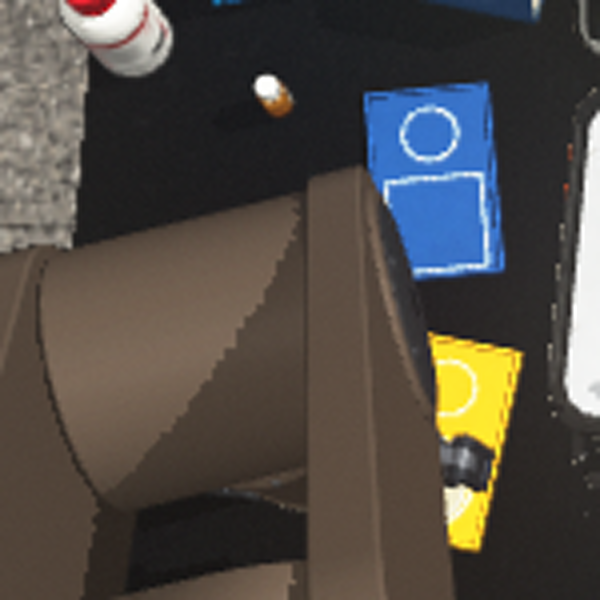

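The arm hides the yellow tray here, so I'll check it from the far side after fetching the timer.

Run:
```python
from h import *
p=[.45,.05,.3]; robot.goto(p,Y(p,-.1))
pick(.406,-.375,.011,-.035,hi=.25)
im=robot.capture("top")
r=robot.silhouettes("top","dish_yellow_mid"); 
for k in r[:2]: print(k["score"],cv2.minEnclosingCircle(mask_pts("top",k["mask"],.012)))
cv2.imwrite("pics/c4.png",cv2.resize(im[110:260,150:450,::-1],(800,400),interpolation=cv2.INTER_CUBIC))
lift(.3)
```

```text
touch False
down t 13.3 tcp [ 0.4058 -0.3748  0.0107] w 0.0849 grip 0.0 F [ 0.1  0.1 -0.1] q6 -2.34
closed t 13.6 tcp [ 0.4062 -0.3752  0.0117] w 0.0643 grip 64.8 F [-1.6  1.4  7.6] q6 -2.34
0.63 ((0.4071117639541626, 0.144135519862175), 0.03365249186754227)
lifted t 15.0 tcp [ 0.4057 -0.3747  0.2989] w 0.0641 grip 65.9 F [-0.5 -0.2 -0.3] q6 -2.34
```

View pics/c4.png

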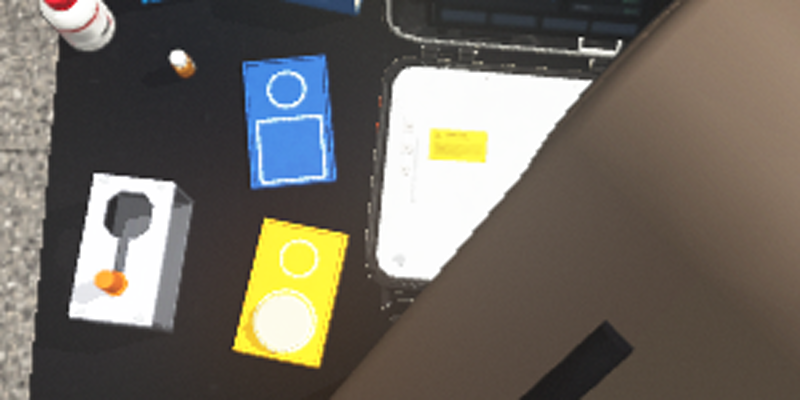

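The yellow dish sits on its large ring at about (0.407, 0.144). Next: timer to the blue square, then the bottle.

Run:
```python
from h import *
p=[.5,0,.3]; robot.goto(p,Y(p,0))
place(.6041,.1446,.0155,.117,hi=.25)
p=[.5,0,.3]; robot.goto(p,Y(p,0))
pick(.592,-.360,.025,0,hi=.25)
im=robot.capture("top")
for k in robot.silhouettes("top","timer_mid")[:2]: print(k["score"],cv2.minAreaRect(mask_pts("top",k["mask"],.02)))
cv2.imwrite("pics/c5.png",cv2.resize(im[110:260,150:450,::-1],(800,400),interpolation=cv2.INTER_CUBIC))
lift(.3)
```

```text
touch True
down t 18.9 tcp [0.6036 0.1445 0.0157] w 0.0646 grip 67.0 F [-1.2 -1.1  9.5] q6 -1.5
lifted t 20.4 tcp [0.6024 0.1443 0.2487] w 0.0855 grip 0.0 F [-0.2 -0.8  0.5] q6 -1.5
touch False
down t 24.0 tcp [ 0.5917 -0.3598  0.0245] w 0.0849 grip 0.0 F [ 0.2 -0.2 -0.4] q6 -2.16
closed t 24.5 tcp [ 0.5923 -0.3601  0.0256] w 0.0338 grip 59.5 F [-1.   0.3  6.4] q6 -2.16
0.86 ((0.6017976999282837, 0.1436518132686615), (0.06179605796933174, 0.06866945326328278), 1.99690842628479)
lifted t 25.9 tcp [ 0.5917 -0.3598  0.2985] w 0.0333 grip 59.6 F [-0.3 -0.1 -1.8] q6 -2.16
```

View pics/c5.png

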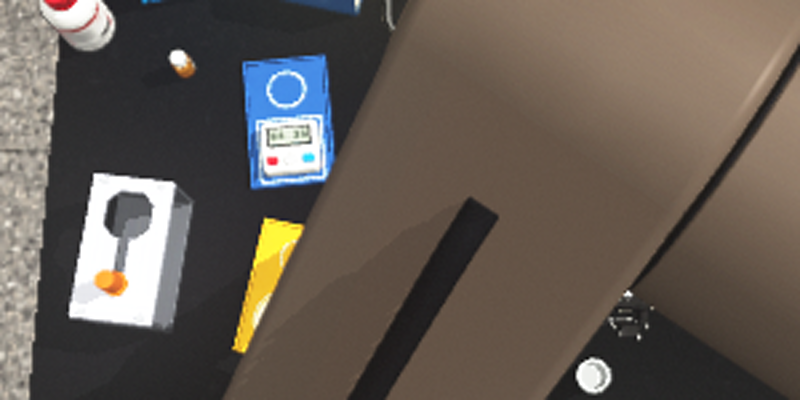

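The timer is on the square, face up. Next: bottle to its ring, then grip the sampler knob.

Run:
```python
from h import *
p=[.5,0,.32]; robot.goto(p,Y(p,0))
place(.6746,.1529,.029,.117,hi=.25)
p=[.45,-.15,.3]; robot.goto(p,Y(p,0))
im=robot.capture("top")
for n,z in (("bottle_mid",.037),("sampler_knob",.113),("tray_blue",.007)):
  for k in robot.silhouettes("top",n)[:1]: print(n,k["score"],cv2.minAreaRect(mask_pts("top",k["mask"],z)))
cv2.imwrite("pics/c6.png",cv2.resize(im[110:260,150:300,::-1],(600,600),interpolation=cv2.INTER_CUBIC))
st()
```

```text
touch True
down t 29.8 tcp [0.6741 0.1528 0.0295] w 0.0336 grip 60.2 F [-0.6 -0.9  8.6] q6 -1.51
lifted t 31.4 tcp [0.6729 0.1526 0.2486] w 0.0852 grip 0.0 F [0.4 0.2 0.2] q6 -1.51
bottle_mid 0.72 ((0.6680545806884766, 0.1514335721731186), (0.04822753369808197, 0.03365126997232437), 20.051435470581055)
tray_blue 0.91 ((0.6365994215011597, 0.14876149594783783), (0.1502271145582199, 0.09560684859752655), 6.8890461921691895)
t 33.0 tcp [ 0.4505 -0.1495  0.2998] w 0.0851 grip 0.0 F [-0.1 -0.2 -0.2] q6 -1.96
```

View pics/c6.png

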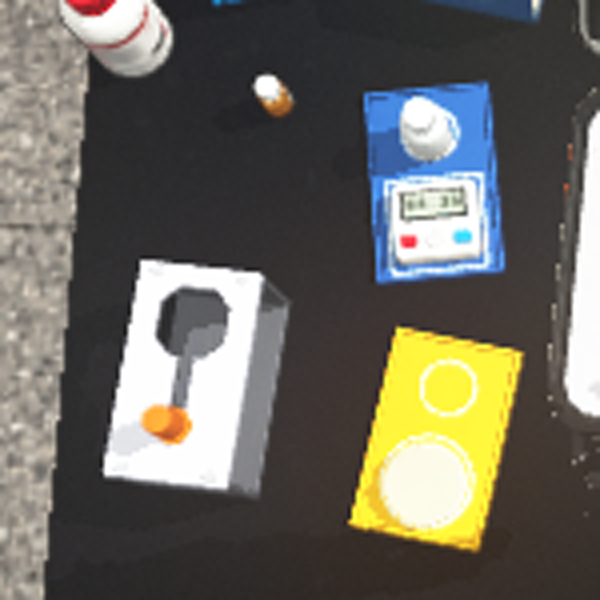

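Bottle base is at about (433,138) in the crop against the ring centre (430,133), within a few mm and upright. The timer and dish are centred. Now the sampler.

```bash
cat >> h.py <<'E'
C=np.array([.4734,.2999]); PSI=-.0905
def H(s): return (C+s*np.array([np.cos(PSI),np.sin(PSI)])).tolist()
E
python3 - <<'E'
from h import *
p=[*H(-.035),.25]; robot.goto(p,Y(p,PSI+np.pi/2))
robot.servo_line([*H(-.035),.15],.2)
print(robot.servo_line([*H(-.035),.110],.06,stop_force=10)); st("down")
robot.set_gripper(0.); st("closed")
a=np.array(robot.observe()["tcp_pos"]); robot.servo_line(a+[0,0,.01],.05); st("raised 10")
robot.capture("scene"); im=robot.capture("scene"); cv2.imwrite("pics/s7.png",cv2.resize(im[120:240,150:310,::-1],(800,600),interpolation=cv2.INTER_CUBIC))
E
```

```text
False
down t 36.2 tcp [0.4386 0.3032 0.11  ] w 0.0847 grip 0.0 F [-0.7 -0.2 -0.3] q6 -2.5
closed t 36.8 tcp [0.4387 0.3031 0.1103] w 0.0185 grip 58.4 F [-0.9 -1.7  5.9] q6 -2.5
raised 10 t 37.1 tcp [0.4389 0.3033 0.1206] w 0.0186 grip 58.5 F [ 0.2  0.6 -1.9] q6 -2.5
```

View pics/s7.png

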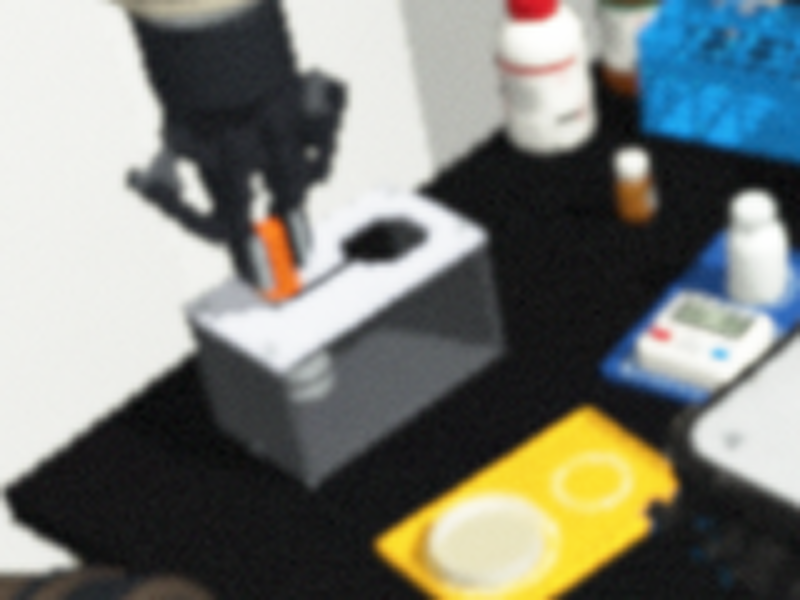

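The knob is held between the pads with the collar clear of the plate. Slide it along the slot with a force guard.

Run:
```python
from h import *
a=np.array(robot.observe()["tcp_pos"]); z=a[2]
for s in (-.01,.013,.036):
    hit=robot.servo_line([*H(s),z],.06,stop_force=12); st(s,hit)
    if hit: break
im=robot.capture("scene"); cv2.imwrite("pics/s8.png",cv2.resize(im[120:240,150:310,::-1],(800,600),interpolation=cv2.INTER_CUBIC))
```

```text
-0.01 False t 37.8 tcp [0.4635 0.3006 0.1201] w 0.0185 grip 58.5 F [-0.5  0.1 -0.6] q6 -2.53
0.013 False t 38.4 tcp [0.4864 0.2986 0.1201] w 0.0185 grip 58.5 F [-0.7 -1.1 -1.2] q6 -2.55
0.036 False t 38.9 tcp [0.5093 0.2965 0.1201] w 0.0183 grip 58.5 F [ 0.4 -0.6 -0.5] q6 -2.58
```

View pics/s8.png

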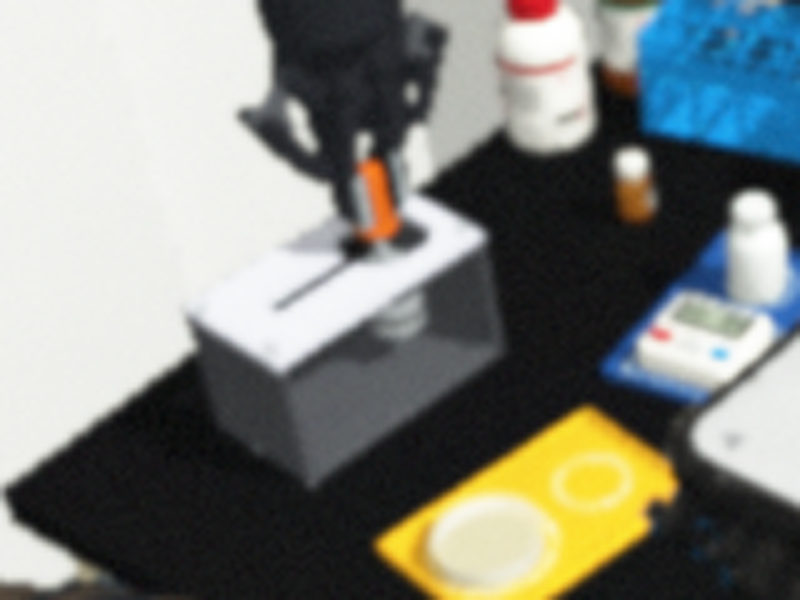

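The sampler is centred in the wide hole. Lift it out and place it.

Run:
```python
from h import *
a=np.array(robot.observe()["tcp_pos"])
hit=robot.servo_line([a[0],a[1],.26],.1,stop_force=12); st("out",hit)
if not hit:
    x,y=.4787,.1313; p=[x,y,.26]; robot.goto(p,Y(p,-.183+np.pi/2)); robot.servo_line([x,y,.115],.2)
    print(robot.servo_line([x,y,.0925],.03,stop_force=4)); st("down")
    im=robot.capture("scene"); cv2.imwrite("pics/s9.png",cv2.resize(im[120:240,180:340,::-1],(800,600),interpolation=cv2.INTER_CUBIC))
```

```text
out False t 40.5 tcp [0.5088 0.2964 0.2594] w 0.0182 grip 58.5 F [-0.5  0.6 -1.8] q6 -2.58
True
down t 42.7 tcp [0.4787 0.1313 0.0942] w 0.0178 grip 59.8 F [-0.9 -1.2 11.9] q6 -2.75
```

View pics/s9.png

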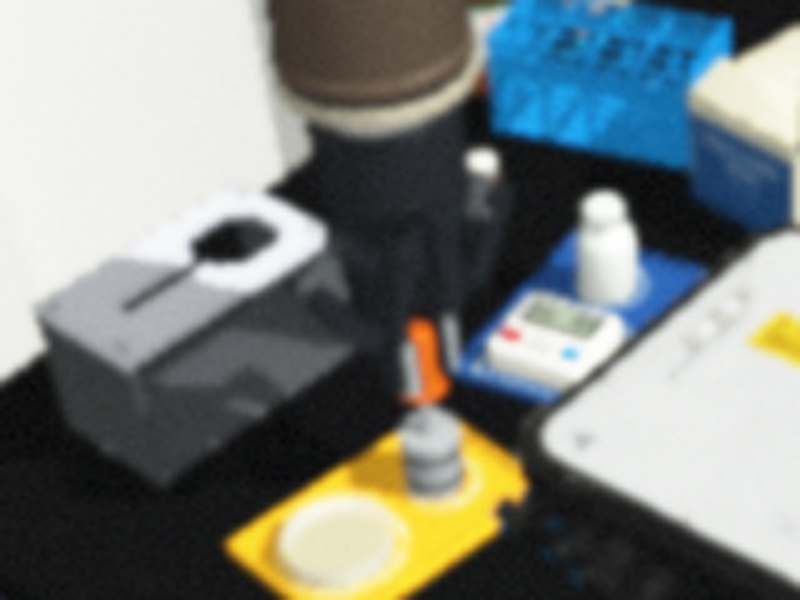

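The body stands on the small ring at about (434,478) against the ring centre (442,482), 3–4 mm off, and contact came at the expected height. Release and verify.

Run:
```python
from h import *
robot.set_gripper(.05); robot.dwell(.2); lift(.26)
p=[.45,-.15,.3]; robot.goto(p,Y(p,0)); robot.dwell(.5); st("clear")
im=robot.capture("top"); s=robot.capture("scene")
cv2.imwrite("pics/f.png",np.hstack([cv2.resize(im[110:260,150:300,::-1],(400,400),interpolation=cv2.INTER_CUBIC),cv2.resize(s[140:260,220:340,::-1],(400,400),interpolation=cv2.INTER_CUBIC)]))
for n,z in (("dish_pink_mid",.0075),("sampler_knob",.06)):
  for k in robot.silhouettes("top",n)[:1]: print(n,k["score"],cv2.minAreaRect(mask_pts("top",k["mask"],z)))
```

```text
lifted t 44.2 tcp [0.4776 0.1311 0.259 ] w 0.05 grip 0.0 F [ 0.3  0.2 -1. ] q6 -2.75
clear t 45.8 tcp [ 0.4501 -0.1498  0.3   ] w 0.0499 grip 0.0 F [ 0.  -1.1  0.4] q6 -1.96
sampler_knob 0.68 ((0.4753583073616028, 0.13040180504322052), (0.048957645893096924, 0.03495905175805092), 28.36973762512207)
```

View pics/f.png

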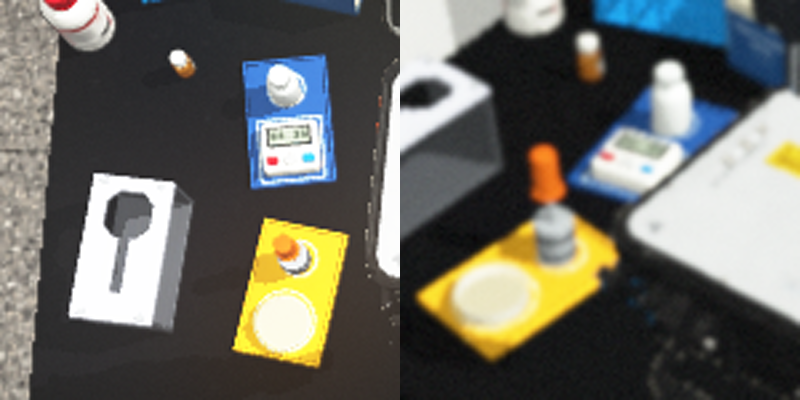

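All four items stand upright on their outlines. The sampler base is at about (295,260) against the ring centre (299,259), roughly 4 mm off.

```bash
python3 -c "
from bench import robot
print(robot.hand_in())"
```

```text
the job is handed in; nothing more can be done
None
```

The job is handed in at about 46 s of the 141 s, no verdict returned: in the last pictures all four items stand upright and within about 5 mm of their outlines; the pink dish was never handled, but the arm hid it from the final position check.

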